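# Find the hidden catch and open the battery hatch

## Robot

A 6-joint arm with a two-finger parallel gripper is mounted at the origin on the work surface. World frame = base frame: x ahead of the robot, y to its left, z up, the work surface at z = 0. Lengths are in m, angles in rad, forces in N, time in s.
With the tool pointing down it reaches from about 0.35 to 0.875 m from the base axis. Payload 15.5 kg.
Tool frame: the origin (TCP) lies on the centre line of the jaws, within the pads' length; the fingertips stand 25 mm ahead of it and the grasp point (between the pads) lies 6 mm ahead of it; z points along the fingers, y is the direction in which the jaws open and shut (so a half turn about z gives the same grasp; the last joint's range is limited). The gripper opens to 85 mm and grips with 20 to 120 N. Pads are 22 mm wide; open, the fingers measure 114 mm over their backs; the gripper's body (76 mm by 85 mm) begins 54 mm behind the grasp point. The pads swing forward as they close: fully open they stand 13 mm farther back than shut.
Start: joints at [-1.379, 0.494, 1.345, -0, 1.302, -0.096], TCP at [0.177, -0.599, 0.256] pointing down, gripper open.
Joint ranges: [-2.91, 2.91], [-0.82, 2.16], [0.22, 2.67], [-1.22, 4.37], [0.12, 2.79], [-3.08, 3.08]. Speed limits (rad/s): [1.89, 1.89, 2.57, 3.01, 3.01, 3.01].

## Interface

Orientations are given as a unit quaternion [w, x, y, z].
In Python, from cell import readout, capture, sign_off gives the robot as it stands.
- The arm moves only by the tool jog_arm, never from a script. Its arguments are lists of equal length, an entry for each row: "offset": the shift along the tool's x, y, z in cm, a list of three; "rotation": the turn, a rotation vector about the tool's x, y, z in rad, a list of three; "fingers": the opening, from -1 (shut) to 1 (fully open). In form: {"offset": [[x, y, z], ...], "rotation": [[ax, ay, az], ...], "fingers": [fingers, ...]}. A call has 1 to 8 rows; each row is the pose to reach, as a shift and turn from the pose measured when the call began, along the tool's axes at that moment; what a row does not reach only later rows make up. A row lasts 1/10 s, in which the tool goes at most 50 mm and 8.59 degrees, less where a joint would pass 70% of its speed; a pose out of reach is approached as far as the arm can. A call with a gripper value outside its range is refused whole. The fingers move at their own pace and stop on an object; "newtons" is the grip in N (left out, the last holds). Time passes only in rows, so rows that repeat a pose let the fingers close. It gives the time, the measured TCP pose, the force and the opening at its end, in the units of the state.
- readout.state(): the state, without advancing time (a new reading comes with each control period).
- capture(name): name is "scene" or "top" or "wrist"; returns a dict with "pixels" (400x640x3 uint8, red, green, blue), "camera_matrix" (3x3 intrinsics, pixels), "rvec" (rotation vector, rad) and "tvec" (3), from world to camera coordinates, as OpenCV has them. Camera axes: x right, y down, z forward; pixel columns grow to the right and rows downward; lengths in m; the calibration is good to about 2 mm. A picture is of the moment at which its call begins. There is no depth.
- sign_off(): hands the job in, once; it reports no verdict.
The state is a dict: "t": time; "joint_positions": joint angles; "joint_vel": joint speeds; "joint_efforts": joint torques, N m; "eef_pos": TCP position; "orientation": TCP orientation; "contact_force": force on the tool from outside, world axes, zero at the start; "moment": the same for the moment, N m; "grip_width": finger opening in m.
Only numpy, scipy, OpenCV 4.12 (cv2) and the standard library are available. Lean on these libraries where they do the work, as an engineer would, in place of code of your own. Each camera call takes 0.05 s, during which the arm holds its last target.

## Task

Open the battery hatch of the instrument unit on the desk. One of the four flush pads in a row in front of the hatch is its concealed catch: feel along them with a shut fingertip, press the one that gives fully in so that the hatch springs ajar, then push the hatch by its raised middle all the way open to its stop, away from the pads, and draw back. Only touch and push: leave the things standing around the unit where they are.

Things in the scene. Friction and masses are not known exactly. Their poses are not given: they have to be found in the camera images.
- unit: Grey metal instrument unit fixed to the desk, 280 (x) by 240 (y) by 75 mm high. Origin at the centre of its underside; z up. Its x axis points from the row of pads to the hatch, the way the hatch opens; y runs along the row. The top panel is 75 mm above the desk. Hatch guide rails stand 8 mm above it at y = +-92 to +-102, from x = -66 to 134 mm.
- pad1 (a point): Centre of the top face of the first pad of the row, at x = -105, y = -78 mm on the unit. The four pads look alike: plain aluminium squares of 44 mm in 46 mm pockets, their faces 2 mm below the panel (73 mm above the desk), 52 mm from centre to centre. Three are rigid blanks; one, different each time, is the catch. Which one cannot be seen.
- pad2 (a point): Centre of the top face of the second pad, x = -105, y = -26 mm on the unit.
- pad3 (a point): Centre of the top face of the third pad, x = -105, y = 26 mm on the unit.
- pad4 (a point): Centre of the top face of the fourth pad, x = -105, y = 78 mm on the unit.
- catch (a joint): How far the catch pad is pressed in: 0 out, 0.005 m fully in. It sinks against a spring (2 N at first, 4 N fully in) and springs back when let go. Pressed in by more than about 3.5 mm it frees the hatch.
- hatch (a joint): How far the hatch is open: 0 shut and locked, 0.065 m at its stop. Freed, it springs by itself to about 0.025 m within half a second and stays there; from there it slides on with a push of about 1 to 3 N and stays where it is left.
- hatch_wall (a point): On the hatch, moving with it: middle of the upright wall (facing the pads) of its raised middle, 6 mm below the wall's top edge. The hatch is an aluminium plate 120 by 180 mm, its top 79.5 mm above the desk, reaching 26 mm from this wall towards the pads; the raised middle is 90 (x) by 120 (y) mm, its top 91.5 mm above the desk.
- tape: Loose plastic tape core standing beside the unit, 90 mm across, 40 mm high, origin at the centre of its underside. Not to be moved.
- cell: Loose round battery cell standing beside the unit, 33 mm across, 61 mm high, origin at the centre of its underside. Not to be moved.
- jar: Loose small white jar with a black cap beside the unit, 52 mm across, 70 mm high, origin at the centre of its underside. Not to be moved.

How it is judged:
By the outcome, as a careful person would: the job done as asked, in the order asked, and still so for the second after the job is handed in, with the robot touching nothing.
It also fails if it takes over 48 s, if anything falls off the work surface, if the arm or the gripper's body presses on something with over 40 N, if the wrist force passes 120 N, or if a joint passes its speed limit or range.

## Working session

There is one attempt and no reset: what is moved stays moved. The work goes in short steps, Python scripts to look and compute and a tool call to move; the robot and the scene stay as the last step left them, time stands still between calls to the robot, and variables do not carry over. Pictures are saved under pics/ and viewed, and the job is handed in when it is done.

Besides the shell and the picture viewer there is one more tool, called after ">>>" as name(argument=value, ...) on one line, values as JSON. jog_arm: Moves the arm, as the interface text tells. Its arguments: {"type":"object","properties":{"offset":{"type":"array"},"rotation":{"type":"array"},"fingers":{"type":"array"},"newtons":{"type":"number"}},"required":["offset","rotation","fingers"]}

```bash
mkdir -p pics; ls; python3 - <<'E'
from cell import readout, capture
import cv2
s=readout.state();print(s)
for n in("scene","top"):
    c=capture(n);cv2.imwrite(f"pics/{n}0.png",c["pixels"][:,:,::-1]);print(n,c["camera_matrix"],c["rvec"],c["tvec"])
E
```

```text
pics
{'t': 0.0, 'joint_positions': array([-1.37845282e+00,  4.94193610e-01,  1.34612643e+00,  3.74118747e-06,
        1.30249707e+00, -9.54724058e-02]), 'joint_vel': array([-5.12637333e-06, -5.80673192e-04, -4.95230961e-04,  1.08847779e-03,
       -4.99083821e-04,  1.06248075e-03]), 'joint_efforts': array([ 3.81241125e-04, -8.82149291e+01, -3.83861804e+01, -7.22125105e-05,
        1.01066893e-02,  9.79089918e-06]), 'eef_pos': array([ 0.17736974, -0.59896375,  0.25569534]), 'orientation': array([-6.11599852e-04,  9.89662994e-01,  1.43411240e-01, -2.78408785e-05]), 'contact_force': array([-0.37508393,  0.60051544,  0.11895376]), 'moment': array([0.00978794, 0.00995007, 0.02991613]), 'grip_width': 0.08548630703104879}
scene [[443.58693641   0.         323.57371854]
 [  0.         443.58693641 199.83597776]
 [  0.           0.           1.        ]] [ 1.86431244  1.18611312 -0.68459584] [-0.27591297 -0.20048877  1.29341465]
top [[367.77977931   0.         319.92276253]
 [  0.         367.77977931 200.39639387]
 [  0.           0.           1.        ]] [ 2.14082749 -2.19556924  0.08710489] [0.06025892 0.60042144 0.83340966]
```

View pics/scene0.png

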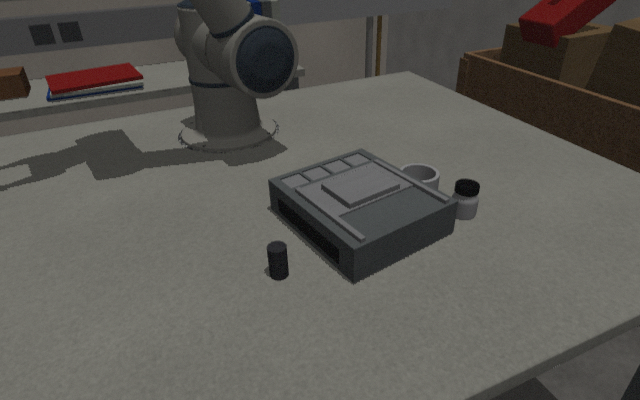

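View pics/top0.png

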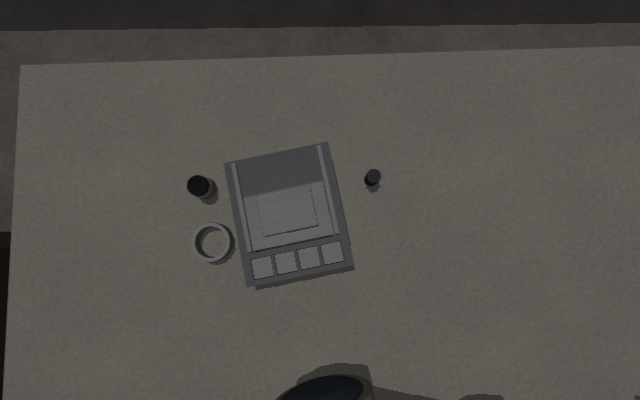

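The top view shows the unit at about (290,215). The pads run in a row from (262,267) to (332,253), the hatch is above them, the tape is at (212,243), the jar at (200,187) and the cell at (372,178). Next I'll measure the pads.

```bash
cat > h.py <<'E'
import numpy as np,cv2
from scipy.spatial.transform import Rotation as R
def ray(c,uv,z):
    Rm=cv2.Rodrigues(np.array(c["rvec"]))[0];t=np.array(c["tvec"]).ravel()
    d=Rm.T@np.linalg.inv(c["camera_matrix"])@np.array([uv[0],uv[1],1.]);o=-Rm.T@t
    return o+d*(z-o[2])/d[2]
def proj(c,P):
    return cv2.projectPoints(np.array(P,float).reshape(-1,3),np.array(c["rvec"]),np.array(c["tvec"]),c["camera_matrix"],None)[0].reshape(-1,2)
E
python3 - <<'E'
from h import *
from cell import capture
c=capture("top");im=c["pixels"];g=cv2.cvtColor(im,cv2.COLOR_RGB2GRAY)
crop=g[130:300,180:400];cv2.imwrite("pics/crop0.png",cv2.resize(cv2.convertScaleAbs(crop,alpha=1.8),None,fx=3.5,fy=3.5,interpolation=cv2.INTER_CUBIC))
for p in [(262,267),(286,263),(309,258),(332,253),(275,277),(245,275)]: print(p,im[p[1],p[0]])
for th in (85,95,100,105,110):
    m=((g>th)*255).astype(np.uint8)
    m[:, :240]=0; m[:240]=0;m[295:]=0;m[:,360:]=0
    for k in cv2.findContours(m,cv2.RETR_EXTERNAL,cv2.CHAIN_APPROX_NONE)[0]:
        a=cv2.contourArea(k)
        if 200<a<700: print(th,a,cv2.minAreaRect(k))
E
```

```text
(262, 267) [98 95 96]
(286, 263) [98 96 97]
(309, 258) [99 97 98]
(332, 253) [98 96 97]
(275, 277) [67 69 70]
(245, 275) [68 68 69]
85 329.0 ((262.1346130371094, 267.173095703125), (19.611610412597656, 18.63102912902832), 78.69007110595703)
85 329.0 ((285.4230651855469, 262.1153564453125), (19.611610412597656, 18.43491554260254), 78.69007110595703)
85 330.5 ((308.6538391113281, 257.26922607421875), (19.611610412597656, 18.43491554260254), 78.69007110595703)
85 326.5 ((331.8846435546875, 252.42308044433594), (19.611610412597656, 18.43491554260254), 78.69007110595703)
85 231.0 ((276.5, 244.5), (9.0, 49.0), 90.0)
95 271.0 ((285.3653869628906, 261.826904296875), (18.63102912902832, 18.43491554260254), 78.69007110595703)
95 305.0 ((308.6764831542969, 257.2940979003906), (19.089879989624023, 18.330625534057617), 77.47119140625)
95 271.0 ((331.8438720703125, 252.10488891601562), (18.5782470703125, 18.229032516479492), 77.90524291992188)
```

View pics/crop0.png

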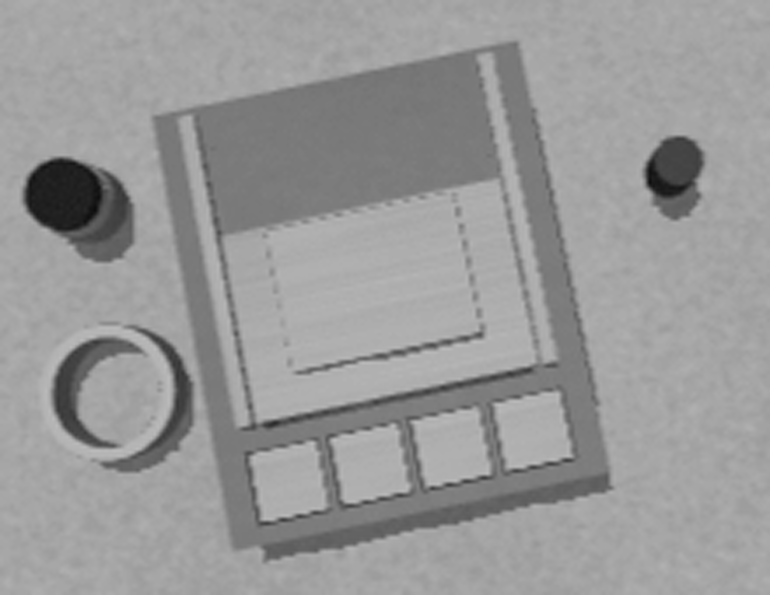

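```bash
cat >> h.py <<'E'
import json,os
def U(): 
    d=json.load(open("unit.json"));return np.array(d["o"]),d["yaw"]
def u2w(p):
    o,y=U();c,s=np.cos(y),np.sin(y);return np.array([o[0]+c*p[0]-s*p[1],o[1]+s*p[0]+c*p[1],p[2]])
def go(p,z=None):
    # tip target in unit frame (mm) -> offset cm, rotation for unit-aligned tool-down
    from cell import readout
    s=readout.state();q=s["orientation"];Rt=R.from_quat([q[1],q[2],q[3],q[0]])
    w=u2w(np.array(p)/1000.)
    y=U()[1];Rd=R.from_matrix(np.array([[np.cos(y),np.sin(y),0],[np.sin(y),-np.cos(y),0],[0,0,-1]]))
    tcp=w+np.array([0,0,.025])
    off=Rt.inv().apply(tcp-s["eef_pos"])*100; rv=(Rt.inv()*Rd).as_rotvec()
    print("t",s["t"],"off",off.round(3),"rot",rv.round(4))
def where():
    from cell import readout
    s=readout.state();q=s["orientation"];Rt=R.from_quat([q[1],q[2],q[3],q[0]])
    tip=s["eef_pos"]+Rt.apply([0,0,.025]);o,y=U();d=tip[:2]-o
    print("t",round(s["t"],2),"tip unit mm",np.round([1000*(np.cos(y)*d[0]+np.sin(y)*d[1]),1000*(-np.sin(y)*d[0]+np.cos(y)*d[1]),1000*tip[2]],2),"F",s["contact_force"].round(2),"w",s["grip_width"])
E
python3 - <<'E'
from h import *
from cell import capture
c=capture("top")
px=[(331.9,252.3),(308.65,257.27),(285.4,262.1),(262.1,267.1)] # pad1..4
P=np.array([ray(c,p,.073)[:2] for p in px]);print(P.round(4))
v=P[3]-P[0];print(np.linalg.norm(v)/3, "yaw",yaw:=np.arctan2(-v[0],v[1]))
o=P.mean(0)+.105*np.array([np.cos(yaw),np.sin(yaw)]);print(o)
json.dump({"o":o.tolist(),"yaw":float(yaw)},open("unit.json","w"))
# check: unit top corners, wall ends
print(proj(c,[u2w(np.array(p)/1000) for p in[(140,120,75),(140,-120,75),(-140,-120,75),(-140,120,75)]]).round(1))
f=lambda u,v:(180+u/3.5,130+v/3.5)
for uv,z in [((483,336),.0915),((300,372),.0915),((540,370),.0795),((262,426),.0795)]:
    w=ray(c,f(*uv),z)[:2]-o;print("unit",1000*(np.cos(yaw)*w[0]+np.sin(yaw)*w[1]),1000*(-np.sin(yaw)*w[0]+np.cos(yaw)*w[1]))
go((-105,-78,100))
E
```

```text
[[0.4828 0.0212]
 [0.4732 0.0723]
 [0.464  0.1235]
 [0.4544 0.1747]]
0.05203369550934875 yaw 0.18309208576771244
[0.5718196  0.11703376]
[[222.7 162.8]
 [327.4 140.8]
 [354.1 264.2]
 [246.1 287.1]]
unit -42.952302970509024 -60.32250592664367
unit -41.322874462107684 54.442602049908096
unit -70.67317572240164 -90.5787637938967
unit -68.93435303040332 85.98939360922499
t 0.2 off [ 46.892 -50.803  13.133] rot [-0.0007 -0.      0.1047]
```

>>> jog_arm(offset=[[5, -5, 0], [9, -10, 0], [14, -15, 0], [18, -20, 1], [23, -25, 2], [28, -30, 3], [33, -35.5, 4], [37, -40.5, 5]], rotation=[[0, 0, 0.02], [0, 0, 0.04], [0, 0, 0.06], [0, 0, 0.08], [0, 0, 0.1047], [0, 0, 0.1047], [0, 0, 0.1047], [0, 0, 0.1047]], fingers=[-1, -1, -1, -1, -1, -1, -1, -1], newtons=20)

```text
t: 1.0
eef_pos: [0.3535, -0.2402, 0.2269]
orientation: [-0.0, 0.996, 0.091, 0.0]
contact_force: [1.6, -0.7, -0.6]
grip_width: -0.0
```

```bash
python3 -c "
from h import *
where();go((-105,-78,110))"
```

```text
t 1.0 tip unit mm [-279.74 -311.53  201.89] F [ 1.6  -0.72 -0.61] w -2.047307192331838e-05
t 1.0 off [ 17.463 -23.357   9.203] rot [-0.0002 -0.0005 -0.0003]
```

>>> jog_arm(offset=[[3, -4, 1], [6, -8, 3], [9, -12, 4.5], [12, -16, 6], [15, -20, 8], [17.46, -23.36, 9.2], [17.46, -23.36, 9.2], [17.46, -23.36, 9.2]], rotation=[[0, 0, 0], [0, 0, 0], [0, 0, 0], [0, 0, 0], [0, 0, 0], [0, 0, 0], [0, 0, 0], [0, 0, 0]], fingers=[-1, -1, -1, -1, -1, -1, -1, -1])

```text
t: 1.8
eef_pos: [0.4828, 0.0224, 0.1345]
orientation: [-0.0, 0.996, 0.093, -0.0]
contact_force: [0.0, 0.2, 0.6]
grip_width: -0.0
```

```bash
python3 - <<'E'
from h import *
from cell import capture
where();go((-105,-78,78))
for n in("wrist","scene"):
    c=capture(n);cv2.imwrite(f"pics/{n}1.png",c["pixels"][:,:,::-1])
E
```

```text
t 1.8 tip unit mm [-104.74  -76.8   109.46] F [0.03 0.15 0.62] w -1.7052167392557923e-05
t 1.8 off [-0.026  0.121  3.146] rot [-0.0005  0.0005  0.0024]
```

View pics/wrist1.png

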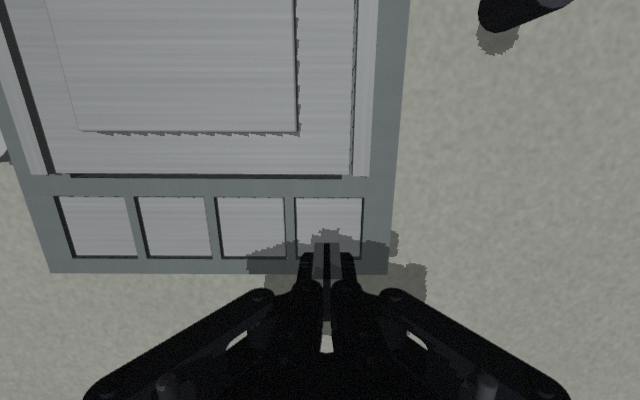

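View pics/scene1.png

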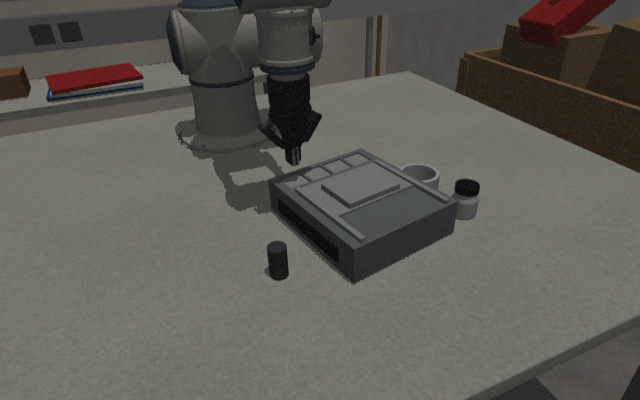

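The wrist view shows the shut tips at (327,245), above pad1, whose corners run from (295,198) to (362,258). The four pads and the shut hatch are clear. Now I'll lower onto pad1.

>>> jog_arm(offset=[[0, 0.12, 1], [0, 0.12, 2], [0, 0.12, 3], [0, 0.12, 3.2], [0, 0.12, 3.2]], rotation=[[0, 0, 0], [0, 0, 0], [0, 0, 0], [0, 0, 0], [0, 0, 0]], fingers=[-1, -1, -1, -1, -1])

```text
t: 2.4
eef_pos: [0.4822, 0.0192, 0.1026]
orientation: [-0.0, 0.996, 0.091, -0.001]
contact_force: [0.4, -0.4, 0.7]
grip_width: -0.0003
```

```bash
python3 - <<'E'
from h import *
from cell import capture
where()
c=capture("wrist");cv2.imwrite(f"pics/wrist2.png",c["pixels"][:,:,::-1])
print(proj(c,[u2w(np.array([-105,y,73])/1000) for y in(-78,-26,26,78)]))
E
```

```text
t 2.4 tip unit mm [-105.95  -79.87   77.61] F [ 0.42 -0.41  0.69] w -0.00033381472419038316
[[324.14894378 251.53934843]
 [233.86237301 251.54513116]
 [143.64834631 251.55090924]
 [ 53.50677628 251.55668268]]
```

View pics/wrist2.png

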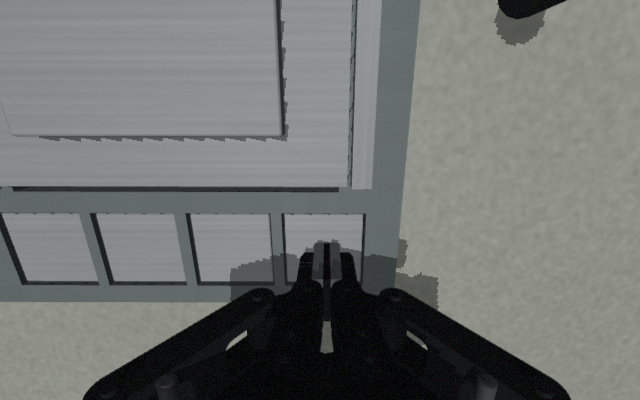

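>>> jog_arm(offset=[[0.1, -0.15, 0.15], [0.1, -0.15, 0.3], [0.1, -0.15, 0.4], [0.1, -0.15, 0.45]], rotation=[[0, 0, 0], [0, 0, 0], [0, 0, 0], [0, 0, 0]], fingers=[-1, -1, -1, -1])

```text
t: 2.85
eef_pos: [0.4832, 0.021, 0.0985]
orientation: [-0.0, 0.996, 0.091, -0.0]
contact_force: [-0.4, -0.2, 0.1]
grip_width: 0.0002
```

```bash
python3 -c "
from h import *
where()"
```

```text
t 2.85 tip unit mm [-104.61  -78.3    73.48] F [-0.42 -0.2   0.08] w 0.0001733797567957356
```

>>> jog_arm(offset=[[0, 0, 0.05], [0, 0, 0.1], [0, 0, 0.1]], rotation=[[0, 0, 0], [0, 0, 0], [0, 0, 0]], fingers=[-1, -1, -1])

```text
t: 3.15
eef_pos: [0.4832, 0.021, 0.098]
orientation: [-0.0, 0.996, 0.091, 0.0]
contact_force: [-3.1, -0.1, 13.8]
grip_width: 0.0002
```

```bash
python3 -c "
from h import *
where()"
```

```text
t 3.15 tip unit mm [-104.6  -78.3   73. ] F [-3.07 -0.06 13.84] w 0.0002221921086364205
```

Pad1 is rigid: 13.8 N with the tip stopped at 73.0 mm. I'll lift and go to pad2.

>>> jog_arm(offset=[[0, 0, -1], [0, -2.6, -1], [0, -5.2, -1], [0, -5.2, -0.6], [0, -5.2, -0.2], [0, -5.2, -0.1], [0, -5.2, -0.1]], rotation=[[0, 0, 0], [0, 0, 0], [0, 0, 0], [0, 0, 0], [0, 0, 0], [0, 0, 0], [0, 0, 0]], fingers=[-1, -1, -1, -1, -1, -1, -1])

```text
t: 3.85
eef_pos: [0.4738, 0.0715, 0.0988]
orientation: [-0.0, 0.996, 0.091, -0.0]
contact_force: [0.6, -0.1, -1.0]
grip_width: -0.0004
```

```bash
python3 -c "
from h import *
where()"
```

```text
t 3.85 tip unit mm [-104.63  -26.92   73.82] F [ 0.57 -0.15 -0.97] w -0.00042649045967199493
```

>>> jog_arm(offset=[[0, -0.08, 0.07], [0, -0.08, 0.13], [0, -0.08, 0.13]], rotation=[[0, 0, 0], [0, 0, 0], [0, 0, 0]], fingers=[-1, -1, -1])

```text
t: 4.15
eef_pos: [0.4739, 0.0719, 0.098]
orientation: [0.0, 0.996, 0.091, 0.0]
contact_force: [-1.6, -2.3, 11.7]
grip_width: 0.0001
```

```bash
python3 -c "
from h import *
where()"
```

```text
t 4.15 tip unit mm [-104.52  -26.6    73.01] F [-1.59 -2.32 11.71] w 0.00014151691210665464
```

Pad2 is rigid too: 11.7 N at 73.0 mm. On to pad3.

>>> jog_arm(offset=[[0, 0, -1], [0, -2.6, -1], [0, -5.25, -1], [0, -5.25, -0.6], [0, -5.25, -0.2], [0, -5.25, -0.1], [0, -5.25, -0.1]], rotation=[[0, 0, 0], [0, 0, 0], [0, 0, 0], [0, 0, 0], [0, 0, 0], [0, 0, 0], [0, 0, 0]], fingers=[-1, -1, -1, -1, -1, -1, -1])

```text
t: 4.85
eef_pos: [0.4645, 0.1228, 0.0988]
orientation: [0.0, 0.996, 0.09, -0.0]
contact_force: [-0.2, -0.7, -0.5]
grip_width: 0.0005
```

>>> jog_arm(offset=[[0, 0, 0.07], [0, 0, 0.13], [0, 0, 0.13]], rotation=[[0, 0, 0], [0, 0, 0], [0, 0, 0]], fingers=[-1, -1, -1])

```text
t: 5.15
eef_pos: [0.4646, 0.1226, 0.0976]
orientation: [0.0, 0.996, 0.09, -0.0]
contact_force: [-0.5, -0.7, 1.7]
grip_width: 0.0002
```

```bash
python3 -c "
from h import *
where()"
```

```text
t 5.15 tip unit mm [-104.42   24.94   72.62] F [-0.46 -0.74  1.7 ] w 0.00018235255489909325
```

Pad3 gives: 1.7 N at 72.6 mm. I'll press it fully in.

>>> jog_arm(offset=[[0, -0.1, 0.12], [0, -0.1, 0.24], [0, -0.1, 0.36], [0, -0.1, 0.44], [0, -0.1, 0.48], [0, -0.1, 0.49], [0, -0.1, 0.49]], rotation=[[0, 0, 0], [0, 0, 0], [0, 0, 0], [0, 0, 0], [0, 0, 0], [0, 0, 0], [0, 0, 0]], fingers=[-1, -1, -1, -1, -1, -1, -1])

```text
t: 5.85
eef_pos: [0.4646, 0.1235, 0.093]
orientation: [0.0, 0.996, 0.09, 0.0]
contact_force: [-0.6, -2.9, 10.3]
grip_width: 0.0001
```

```bash
python3 -c "
from h import *
from cell import capture
where()
c=capture('scene');cv2.imwrite('pics/scene3.png',c['pixels'][:,:,::-1])
c=capture('wrist');cv2.imwrite('pics/wrist3.png',c['pixels'][:,:,::-1])"
```

```text
t 5.85 tip unit mm [-104.22   25.9    67.96] F [-0.65 -2.9  10.26] w 0.00014254411253307892
```

View pics/wrist3.png

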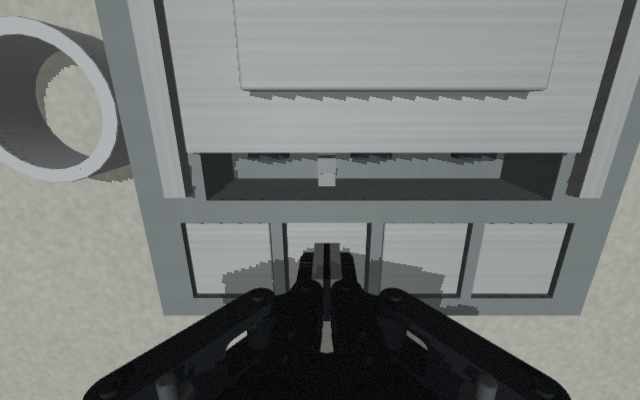

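The catch bottomed at 68.0 mm, and the wrist view shows the hatch ajar, with its plate edge at row 153 and its wall edge at about row 88. I'll lift clear and measure the wall.

>>> jog_arm(offset=[[0, 0, -1.5], [0, 0, -3.5], [1, 1.2, -4.2], [3, 2.59, -4.2], [4, 2.59, -4.2], [4, 2.59, -4.2]], rotation=[[0, 0, 0], [0, 0, 0], [0, 0, 0], [0, 0, 0], [0, 0, 0], [0, 0, 0]], fingers=[-1, -1, -1, -1, -1, -1])

```text
t: 6.55
eef_pos: [0.5094, 0.1055, 0.1347]
orientation: [0.0, 0.996, 0.09, 0.0]
contact_force: [0.2, -0.2, -0.3]
grip_width: -0.0002
```

```bash
python3 - <<'E'
from h import *
from cell import capture
where()
c=capture('wrist');g=cv2.cvtColor(c['pixels'],cv2.COLOR_RGB2GRAY);cv2.imwrite('pics/wrist4.png',c['pixels'][:,:,::-1])
for col in(260,400): 
  print(col,[(r,int(g[r,col])) for r in range(60,240,3)])
for x in (-25,-20,-15,-10): print(x,proj(c,[u2w(np.array(p)/1000) for p in((x,0,91.5),(x-26,0,79.5))]).round(1).tolist())
E
```

```text
t 6.55 tip unit mm [-6.3410e+01  2.0000e-02  1.0971e+02] F [ 0.24 -0.22 -0.26] w -0.00015350985626023247
260 [(60, 152), (63, 156), (66, 155), (69, 156), (72, 156), (75, 152), (78, 158), (81, 160), (84, 155), (87, 157), (90, 156), (93, 159), (96, 159), (99, 159), (102, 154), (105, 160), (108, 156), (111, 155), (114, 152), (117, 153), (120, 156), (123, 154), (126, 155), (129, 156), (132, 154), (135, 156), (138, 159), (141, 155), (144, 160), (147, 155), (150, 155), (153, 155), (156, 156), (159, 160), (162, 128), (165, 151), (168, 156), (171, 159), (174, 160), (177, 159), (180, 160), (183, 159), (186, 158), (189, 160), (192, 156), (195, 161), (198, 156), (201, 48), (204, 115), (207, 115), (210, 116), (213, 99), (216, 58), (219, 53), (222, 53), (225, 54), (228, 51), (231, 51), (234, 52), (237, 68)]
400 [(60, 150), (63, 152), (66, 153), (69, 156), (72, 152), (75, 152), (78, 157), (81, 156), (84, 155), (87, 153), (90, 151), (93, 153), (96, 153), (99, 153), (102, 155), (105, 156), (108, 152), (111, 155), (114, 149), (117, 150), (120, 155), (123, 150), (126, 151), (129, 154), (132, 152), (135, 151), (138, 152), (141, 153), (144, 155), (147, 151), (150, 154), (153, 150), (156, 151), (159, 152), (162, 123), (165, 160), (168, 155), (171, 155), (174, 155), (177, 156), (180, 154), (183, 158), (186, 154), (189, 154), (192, 150), (195, 153), (198, 152), (201, 63), (204, 72), (207, 109), (210, 111), (213, 100), (216, 51), (219, 53), (222, 49), (225, 54), (228, 50), (231, 52), (234, 49), (237, 64)]
-25 [[327.2, 182.4], [327.3, 216.5]]
-20 [[327.2, 174.0], [327.2, 209.2]]
-15 [[327.2, 165.4], [327.2, 201.9]]
-10 [[327.1, 156.6], [327.2, 194.4]]
```

View pics/wrist4.png

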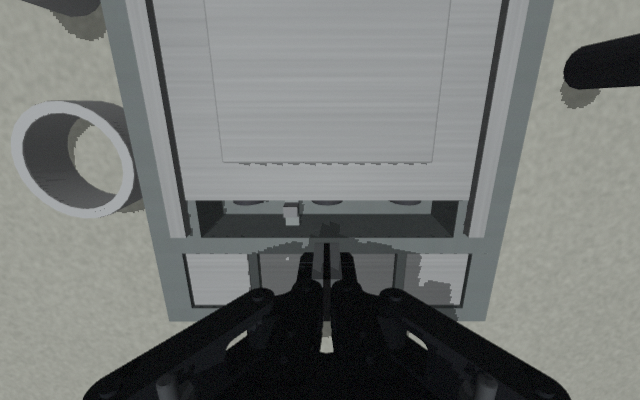

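The wrist view shows the plate edge at row 200 and the wall edge at row 162, so the wall is at unit x ≈ -14 mm (hatch ≈ 26 mm open). I'll lower in front of the wall, clear of the plate.

>>> jog_arm(offset=[[1.5, 0, 0.5], [3.1, 0, 1], [3.1, 0, 2], [3.1, 0, 2.5], [3.1, 0, 2.65], [3.1, 0, 2.65]], rotation=[[0, 0, 0], [0, 0, 0], [0, 0, 0], [0, 0, 0], [0, 0, 0], [0, 0, 0]], fingers=[-1, -1, -1, -1, -1, -1])

```text
t: 7.2
eef_pos: [0.5376, 0.1112, 0.1077]
orientation: [0.0, 0.996, 0.09, -0.001]
contact_force: [0.2, 0.7, 0.0]
grip_width: 0.0
```

```bash
python3 -c "
from h import *
where()"
```

```text
t 7.2 tip unit mm [-34.72   0.44  82.69] F [0.18 0.7  0.  ] w 2.2235104724213147e-05
```

>>> jog_arm(offset=[[0.4, 0, -0.03], [0.8, 0, -0.03], [1.2, 0, -0.03], [1.6, 0, -0.03], [2.0, 0, -0.03], [2.4, 0, -0.03], [2.8, 0, -0.03], [3.2, 0, -0.03]], rotation=[[0, 0, 0], [0, 0, 0], [0, 0, 0], [0, 0, 0], [0, 0, 0], [0, 0, 0], [0, 0, 0], [0, 0, 0]], fingers=[-1, -1, -1, -1, -1, -1, -1, -1])

```text
t: 8.0
eef_pos: [0.5694, 0.1169, 0.1079]
orientation: [0.0, 0.996, 0.09, -0.001]
contact_force: [-1.0, -0.6, 1.1]
grip_width: -0.0004
```

```bash
python3 -c "
from h import *
where()
from cell import capture
c=capture('wrist');cv2.imwrite('pics/wrist5.png',c['pixels'][:,:,::-1])"
```

```text
t 8.0 tip unit mm [-2.44  0.34 82.92] F [-1.02 -0.65  1.06] w -0.0003890228148194743
```

View pics/wrist5.png

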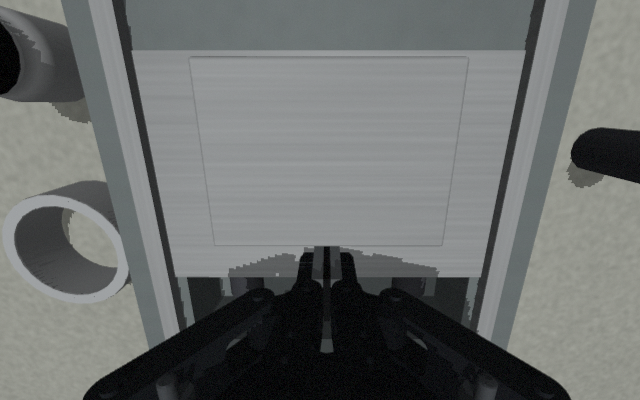

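The wrist view shows the tip against the wall (row 245) and the plate sliding, with a push of about 1 N. I'll keep going to the stop.

>>> jog_arm(offset=[[0.4, 0, 0], [0.8, 0, 0], [1.2, 0, 0], [1.4, 0, 0], [1.5, 0, 0], [1.5, 0, 0]], rotation=[[0, 0, 0], [0, 0, 0], [0, 0, 0], [0, 0, 0], [0, 0, 0], [0, 0, 0]], fingers=[-1, -1, -1, -1, -1, -1])

```text
t: 8.65
eef_pos: [0.5851, 0.1198, 0.108]
orientation: [0.0, 0.996, 0.09, -0.0]
contact_force: [-0.0, -0.5, -0.0]
grip_width: -0.0001
```

```bash
python3 -c "
from h import *
where()"
```

```text
t 8.65 tip unit mm [13.5   0.26 82.96] F [-0.02 -0.51 -0.02] w -8.322880541797135e-05
```

Not at the stop yet, so I'll push on in small steps until the force rises.

>>> jog_arm(offset=[[0.1, 0, 0], [0.2, 0, 0], [0.3, 0, 0], [0.3, 0, 0]], rotation=[[0, 0, 0], [0, 0, 0], [0, 0, 0], [0, 0, 0]], fingers=[-1, -1, -1, -1])

```text
t: 9.05
eef_pos: [0.5875, 0.1202, 0.1079]
orientation: [0.0, 0.996, 0.09, -0.001]
contact_force: [-4.8, -0.5, 2.7]
grip_width: 0.0001
```

```bash
python3 -c "
from h import *
where()"
```

```text
t 9.05 tip unit mm [15.93  0.23 82.91] F [-4.75 -0.46  2.7 ] w 0.00012002786188054586
```

>>> jog_arm(offset=[[0.1, 0, 0], [0.15, 0, 0], [0.15, 0, 0]], rotation=[[0, 0, 0], [0, 0, 0], [0, 0, 0]], fingers=[-1, -1, -1])

```text
t: 9.35
eef_pos: [0.5876, 0.1203, 0.1078]
orientation: [0.0, 0.996, 0.09, -0.003]
contact_force: [-10.5, -3.0, 7.4]
grip_width: -0.0
```

```bash
python3 -c "
from h import *
where()"
```

```text
t 9.35 tip unit mm [15.98  0.29 82.83] F [-10.46  -3.04   7.42] w -3.458334006291343e-05
```

It's at the stop: 10 N with no further motion. Drawing back, then up and away.

>>> jog_arm(offset=[[-0.5, 0, 0], [-1.2, 0, -0.2], [-1.5, 0, -2], [-1.5, 0, -5], [-4, 0, -9], [-8, 0, -12], [-12, 0, -14], [-12, 0, -14]], rotation=[[0, 0, 0], [0, 0, 0], [0, 0, 0], [0, 0, 0], [0, 0, 0], [0, 0, 0], [0, 0, 0], [0, 0, 0]], fingers=[-1, -1, -1, -1, -1, -1, -1, -1])

```text
t: 10.15
eef_pos: [0.4667, 0.0984, 0.251]
orientation: [0.0, 0.996, 0.09, -0.002]
contact_force: [-1.8, 0.2, 0.2]
grip_width: 0.0002
```

```bash
python3 - <<'E'
from h import *
from cell import capture
where()
c=capture('wrist');cv2.imwrite('pics/wrist6.png',c['pixels'][:,:,::-1])
for x in (15,20,25,30): print(x,proj(c,[u2w(np.array(p)/1000) for p in((x,0,91.5),(x-26,-70,79.5))]).round(1).tolist())
c=capture('scene');cv2.imwrite('pics/scene6.png',c['pixels'][:,:,::-1])
E
```

```text
t 10.15 tip unit mm [-106.84    0.83  225.98] F [-1.76  0.18  0.24] w 0.0001617436502180657
15 [[327.7, 54.4], [402.3, 87.0]]
20 [[327.7, 48.0], [402.8, 81.3]]
25 [[327.7, 41.5], [403.2, 75.4]]
30 [[327.7, 34.9], [403.7, 69.6]]
```

View pics/wrist6.png

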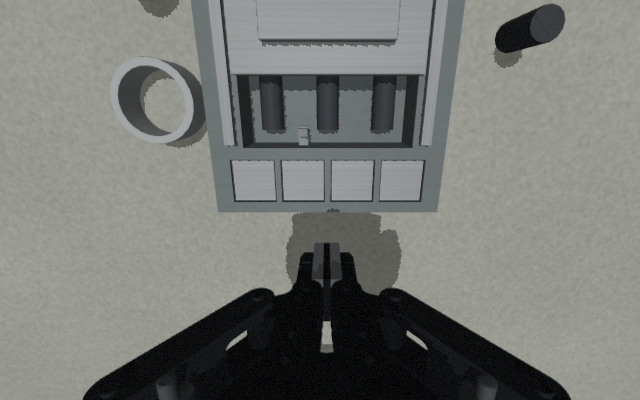

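View pics/scene6.png

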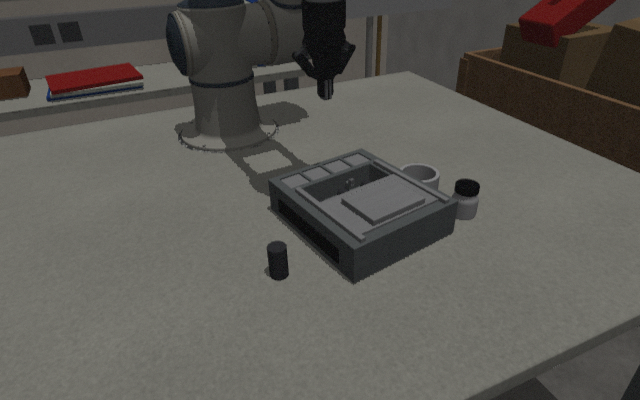

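The hatch wall is at row 40 and the plate edge at row 75, so x ≈ 25 mm, about 65 mm open. In the scene view the cell (278,260), tape (420,178) and jar (466,198) are where they were, and the arm is clear.

```bash
python3 -c "
from cell import sign_off
print(sign_off())"
```

```text
the job is handed in; nothing more can be done
None
```

The hatch is fully open and the job is handed in, at about 10.3 s of the 48 s allowed.

- **Finding the catch:** Pads 1 and 2 were rigid (13.8 N and 11.7 N at 73.0 mm). Pad 3 gave way at 1.7 N, and I pressed it in until it bottomed at 68.0 mm, which sprang the hatch ajar. I did not touch pad 4.
- **Opening the hatch:** I pushed it by the wall of its raised middle until it stopped moving at about 10 N, then drew back, up and clear.
- **Last checks:** The last wrist picture puts the wall at about x = 25 mm on the unit, roughly 65 mm open. The wall's shut position was only measured to about 2 mm. In the scene picture the tape, cell and jar look unmoved, judged by eye. No check failed or disagreed. The last force reading, taken just after the arm stopped, was up to 1.8 N with the tip about 13 cm above the unit; I took it as a motion residual.

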